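Clear the keyboard and shut the laptop

TASK

One of the three desk items (stapler, laser distance meter, tape measure) has been left on the laptop's keyboard: put it back upright in whichever bay of the wooden desk tray is empty, leaving the other two items as they stand in theirs. Then shut the laptop's screen fully, without slamming it and never while the item is still out of the tray. Do not disturb the tumbler or the mouse.

Things in the scene. Friction and masses are not known exactly. Their poses are not given: they have to be found in the camera images.
- laptop: (sizes in mm) the laptop's base, fixed, dark slab 300 (its x) by 210 (its y) by 14 high; origin at the centre of its underside, z up; the screen hinge runs along its x near its +y side, so a user would sit on its -y side. The keyboard deck is its flat top, 14 above the desk; exactly one of the three items lies on it at the start
- screen (a joint): angle of the laptop's screen in rad: 0 fully shut, 1.57 upright, starts open at 1.65 to 1.95. A stiff friction hinge (0.5 N m, plus up to 0.35 N m of the screen's weight, 0.35 kg): it stays where it is left and can be pushed at its free edge with about 5 N; range 0 to 2.2
- screen_hinge (a point): (sizes in mm) point on the hinge line at the middle of the screen's width, 14 above the desk, 102 from the laptop's origin toward its +y. Shut, the screen reaches from here toward the laptop's -y; opening swings its free edge up and over toward +y
- screen_edge (a point): (sizes in mm) middle of the screen's free edge, on its outer (back) face, 205 from the hinge line. The open screen stands about 215 high above the desk, so pass over it. The screen is a slab 300 wide and 6 thick; its outer face lies in a plane 8 off the hinge line (22 above the desk when shut)
- tray: (sizes in mm) low wooden desk tray, fixed, 284 (its x) by 166 (its y), z up; origin at the centre of its underside. Three bays side by side along its x, each about 86 wide and 150 long (the end ones 85), floor 14 above the desk (same height as the keyboard deck), parted and edged by strips only 6 high above the floor. Two bays hold one item each at the start, the third is empty; which one varies
- bay0 (a point): (sizes in mm) centre of the floor of the bay at the tray's -x end (92 from the middle one)
- bay1 (a point): (sizes in mm) centre of the floor of the middle bay
- bay2 (a point): (sizes in mm) centre of the floor of the bay at the tray's +x end
- stapler: (sizes in mm) desk stapler, 38 wide (x) by 125 long (y) by 45 high, grey top arm 32 wide from 25 to 45 high, steel body 30 wide from 10 to 26, base plate 38 wide and 8 thick; about 0.22 kg. Origin at the centre of its underside, z up, y along it. Starts within about 0.17 rad of the line of the tray's y, as do the others
- meter: (sizes in mm) laser distance meter, grey bar 46 wide (x) by 115 long (y) by 27 high with a display and nine round keys on top; about 0.14 kg. Origin at the centre of its underside, z up, y along it
- tape: (sizes in mm) tape measure standing upright, aluminium case 42 thick (x) by 70 long (y) by 62 high (the top 22 only 54 long) with a dark disc on each side and a steel hook at its +y end; about 0.28 kg. Origin at the centre of its underside, z up
- tumbler: (sizes in mm) black drinking tumbler standing on the desk, 78 across, 142 high, origin at its underside; leave alone
- mouse: (sizes in mm) black computer mouse, 60 by 100 by 32 high, origin at its underside; leave alone
Mind the look-alikes: they are no part of the job. Of the things shaped like the tape, the aluminium one is meant.

How it is judged (in metres and radians):
On the way:
1. the item from the keyboard stands released in the empty bay, the other two in theirs (x of stapler in the frame of tray between -0.13 and 0.13 m and y of stapler in the frame of tray between -0.05 and 0.05 m and z of stapler in the frame of tray between 0.01 and 0.018 m and angle between each of stapler, meter, tape's own z axis and vertical below 0.1 rad and x of meter in the frame of tray between -0.13 and 0.13 m and y of meter in the frame of tray between -0.05 and 0.05 m and z of meter in the frame of tray between 0.01 and 0.018 m and x of tape in the frame of tray between -0.13 and 0.13 m and y of tape in the frame of tray between -0.05 and 0.05 m and z of tape in the frame of tray between 0.01 and 0.018 m and horizontal distance between stapler and meter above 0.052 m and horizontal distance between each of stapler, meter and tape above 0.052 m and (distance of each of stapler, meter from where it was at the start of the episode below 0.015 m or distance of each of stapler, tape from where it was at the start of the episode below 0.015 m or distance of each of meter, tape from where it was at the start of the episode below 0.015 m) and linear speed of each of stapler, meter, tape below 0.02 m/s and contact force between each of stapler, meter, tape and the fingers below 0.2 N), for 0.2 s.
At the end, for the whole second after the job is handed in: All three items stand upright (within 0.1 rad) and at rest on the tray's floor (within 4 mm), one to a bay (centres over 52 mm apart and within 50 mm of the tray's long middle line); the two that began in the tray are within 15 mm of where they began; the screen is shut to within 0.035 rad (x of stapler in the frame of tray between -0.13 and 0.13 m and y of stapler in the frame of tray between -0.05 and 0.05 m and z of stapler in the frame of tray between 0.01 and 0.018 m and angle between each of stapler, meter, tape's own z axis and vertical below 0.1 rad and x of meter in the frame of tray between -0.13 and 0.13 m and y of meter in the frame of tray between -0.05 and 0.05 m and z of meter in the frame of tray between 0.01 and 0.018 m and x of tape in the frame of tray between -0.13 and 0.13 m and y of tape in the frame of tray between -0.05 and 0.05 m and z of tape in the frame of tray between 0.01 and 0.018 m and horizontal distance between stapler and meter above 0.052 m and horizontal distance between each of stapler, meter and tape above 0.052 m and (distance of each of stapler, meter from where it was at the start of the episode below 0.015 m or distance of each of stapler, tape from where it was at the start of the episode below 0.015 m or distance of each of meter, tape from where it was at the start of the episode below 0.015 m) and linear speed of each of stapler, meter, tape below 0.02 m/s and value of joint screen below 0.035 rad); the robot touches nothing.
It fails at once if the screen is slammed: closes faster than 2.5 rad/s (velocity of joint screen below -2.5 rad/s).
It fails at once if the screen is brought below 0.8 rad while an item is still out of its bay (value of joint screen below 0.8 rad and not ((x of stapler in the frame of tray between -0.13 and 0.13 m and y of stapler in the frame of tray between -0.05 and 0.05 m and z of stapler in the frame of tray between 0.01 and 0.018 m and angle between stapler's own z axis and vertical below 0.1 rad) and (x of meter in the frame of tray between -0.13 and 0.13 m and y of meter in the frame of tray between -0.05 and 0.05 m and z of meter in the frame of tray between 0.01 and 0.018 m and angle between meter's own z axis and vertical below 0.1 rad) and (x of tape in the frame of tray between -0.13 and 0.13 m and y of tape in the frame of tray between -0.05 and 0.05 m and z of tape in the frame of tray between 0.01 and 0.018 m and angle between tape's own z axis and vertical below 0.1 rad) and horizontal distance between stapler and meter above 0.052 m and horizontal distance between each of stapler, meter and tape above 0.052 m)).
It fails at once if the tumbler is pushed more than 20 mm (distance of tumbler from where it was at the start of the episode above 0.02 m).
It fails at once if the mouse is pushed more than 20 mm (distance of mouse from where it was at the start of the episode above 0.02 m).
It also fails if it takes over 64 s, if anything falls off the work surface, if the arm or the gripper's body presses on something with over 40 N, if the wrist force passes 120 N, or if a joint passes its speed limit or range.

ROBOT

A 7-joint arm with a two-finger parallel gripper is mounted at the origin on the work surface. World frame = base frame: x ahead of the robot, y to its left, z up, the work surface at z = 0. Lengths are in mm, angles in rad, forces in N, time in s.
With the tool pointing down it reaches from about 400 to 875 mm from the base axis. Payload 4.4 kg.
Tool frame: the origin (TCP) lies on the centre line of the jaws, within the pads' length; the fingertips stand 25 mm ahead of it and the grasp point (between the pads) lies 6 mm ahead of it; x points along the fingers, y is the direction in which the jaws open and shut, and the axes are right-handed (so a half turn about x gives the same grasp; the last joint's range is limited). The gripper opens to 85 mm and grips with 20 to 120 N. Pads are 22 mm wide; open, the fingers measure 114 mm over their backs; the gripper's body (76 mm by 85 mm) begins 54 mm behind the grasp point. The pads swing forward as they close: fully open they stand 13 mm farther back than shut.
Start: joints at [-1.2, 0.628, 0.038, 1.517, -0.027, 0.996, -0.02], TCP at [274.957, 588.996, 256.313] pointing down, gripper open.
Joint ranges: [-3.06, 3.06], [-0.37, 2.12], [-1.25, 1.32], [0.18, 2.47], [-1.1, 4.24], [0.23, 1.98], [-2.94, 2.94]. Speed limits (rad/s): [2.57, 2.57, 3.14, 3.14, 3.14, 3.14, 3.14].

INTERFACE

Orientations are given as [roll, pitch, yaw] about the fixed x, y, z axes, in that order (R = Rz(yaw) Ry(pitch) Rx(roll)).
In Python, from cell import * gives the robot as it stands. The module is installed in compiled form; this text tells all that it offers.
- The arm moves only by the tool jog_arm, never from a script. Its argument "series" is a list of rows, each a list of 3 entries, a list of its own where there are three numbers: the turn, a rotation vector about the tool's x, y, z in degrees, then the shift along the tool's x, y, z in mm, then the gripper's target within -1 to 1 (shut at 1, half-way at 0, fully open at -1). In form: [[[rx, ry, rz], [dx, dy, dz], hand], ...]. A call has 1 to 8 rows; each row shifts and turns the commanded pose from where the row before left it, along the tool's axes as they then stand; what a row does not reach is not made up. A row lasts 1/8 s, in which the tool goes at most 62.5 mm and 10.7 degrees, less where a joint would pass 70% of its speed; a pose out of reach is approached as far as the arm can. A call is refused whole if a number of a shift passes 62.5 or a number of a turn 10.7, either way. A call with a gripper value outside its range is refused whole. The fingers move at their own pace and stop on an object; the grip force is fixed at half the most. Time passes only in rows, so rows that do not move let the fingers close. It gives the time, the measured TCP pose, the force and the opening at its end, in the units of the state.
- read_state(): the state, without advancing time (a new reading comes with each control period).
- get_image(name): name is "scene" or "side" or "wrist"; returns a dict with "img" (420x560x3 uint8, red, green, blue), "range_z" (420x560 float32, mm along the optical axis (not along the pixel's ray), 0 where there is no reading), "fovy" (degrees; the focal length in pixels is half the picture's height over the tangent of half this angle, whatever the lens; pixels are square), "cx", "cy" (the principal point, pixels), "cam_to_world" (4x4, takes a point from camera to world coordinates). Camera axes: x right, y up, looking along -z (the intrinsics and any distortion apply to the point x, -y, -z); pixel columns grow to the right and rows downward; lengths in mm; the calibration is good to about 2 mm. The wrist camera is an equidistant fisheye: a pixel r from the principal point sees the ray r / f radians off the axis. A picture is of the moment at which its call begins.
- finish_job(): hands the job in, once; it reports no verdict.
The state is a dict: "clock": time; "qpos": joint angles; "qd": joint speeds; "tau": joint torques, N m; "eef_pos": TCP position; "tool_rot": TCP orientation; "force": force on the tool from outside, world axes, zero at the start; "torque": the same for the moment, N m; "width": finger opening in mm.
Only numpy, scipy, OpenCV 4.12 (cv2) and the standard library are available. Lean on these libraries where they do the work, as an engineer would, in place of code of your own. Each camera call takes 0.05 s, during which the arm holds its last target. There are 200 camera calls.

## Working session

There is one attempt and no reset: what is moved stays moved. The work goes in short steps, Python scripts to look and compute and a tool call to move; the robot and the scene stay as the last step left them, time stands still between calls to the robot, and variables do not carry over. Pictures are saved under pics/ and viewed, about 8 in all and at most 12, crops included, and the job is handed in when it is done.

Besides the shell and the picture viewer there is one more tool, called after "Call:" as a command line: name --argument value ..., lists and objects as JSON in quotes. jog_arm: Moves the arm, as the interface text tells. Its arguments: {"type":"object","properties":{"series":{"type":"array"}},"required":["series"]}

```bash
mkdir -p pics; cat > h.py <<'E'
from cell import *
import numpy as np, cv2
def cloud(d):
    """world xyz (mm) per pixel, pinhole cameras"""
    f=210/np.tan(np.radians(d["fovy"])/2); z=d["range_z"].astype(float)
    v,u=np.mgrid[:420,:560]
    P=np.stack([(u-d["cx"])/f*z,-(v-d["cy"])/f*z,-z,np.ones_like(z)],-1)
    W=(P@np.array(d["cam_to_world"]).T)[...,:3]; W[z<=0]=np.nan
    return W
E
python3 - <<'E'
from h import *
s=read_state(); print(s)
for n in("scene","side"):
    d=get_image(n); np.save(n+".npy",d,allow_pickle=True)
    cv2.imwrite(f"pics/{n}0.png",cv2.resize(d["img"][...,::-1],(784,588),interpolation=cv2.INTER_CUBIC)); print(n,d["fovy"],d["cx"],d["cy"],np.round(d["cam_to_world"],2).tolist())
E
```

```text
{'clock': 0.0, 'qpos': array([-1.19977404,  0.62932921,  0.03841535,  1.51840181, -0.02697664,
        0.99631509, -0.02000056]), 'qd': array([-6.48254065e-05,  1.82618427e-03,  7.43592484e-04,  1.66318752e-03,
       -2.44324617e-03, -1.61378880e-03,  1.39033522e-04]), 'tau': array([-8.42921290e-04, -5.63390493e+01,  1.22594923e+00, -1.93448353e+01,
        1.10117916e-02,  1.05628849e-02, -8.98857735e-07]), 'eef_pos': array([274.70261622, 588.43748796, 255.38873391]), 'tool_rot': array([-1.55555555,  1.56886018, -1.99234493]), 'force': array([ 0.47587349, -0.52485093, -0.10961039]), 'torque': array([ 0.06898175, -0.01306666, -0.02702476]), 'width': 85.4836364878611}
scene 56.50996526592636 275.472193010721 216.91311407392777 [[-0.01, -0.84, 0.55, 973.14], [1.0, -0.0, 0.02, 43.93], [-0.01, 0.55, 0.84, 717.87], [0.0, 0.0, 0.0, 1.0]]
side 57.13834769847078 275.2249218489401 215.46100590660123 [[-0.99, 0.11, -0.11, 428.16], [-0.15, -0.76, 0.63, 656.87], [-0.02, 0.64, 0.77, 795.46], [0.0, 0.0, 0.0, 1.0]]
```

View pics/scene0.png

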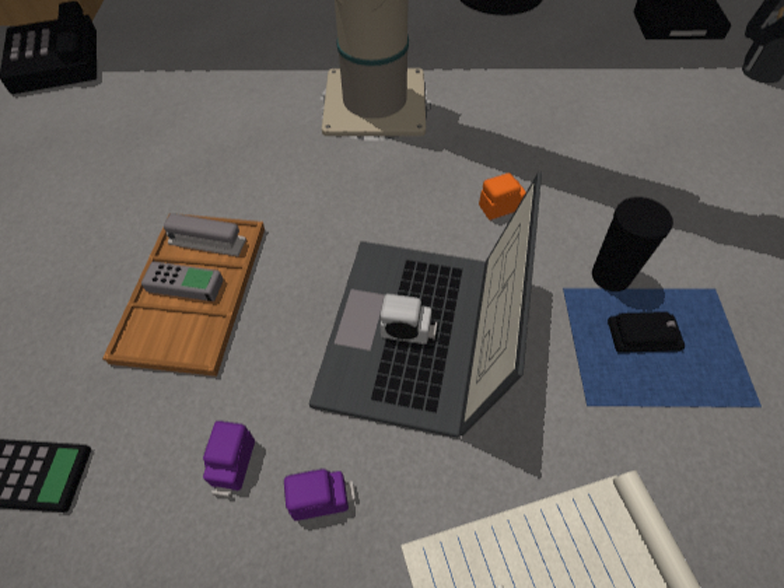

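View pics/side0.png

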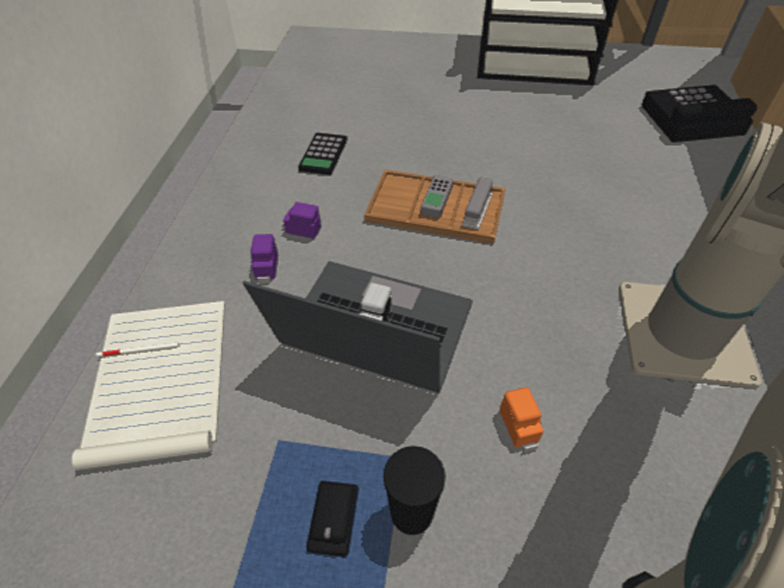

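The scene view shows these (784-px scale):
- **Tape:** the aluminium tape is on the keyboard at (402,318).
- **Tray:** stapler at (205,235), meter at (182,282), and the empty bay at (165,340).
- **Leave alone:** tumbler at (630,245) and mouse at (648,332).

Possible mix-ups for the tape are purple (230,455), purple (315,493) and orange (500,196). I choose the aluminium one at (402,318). Next I measure and take a close crop.

```bash
cat > m.py <<'E'
from h import *
D={n:np.load(n+".npy",allow_pickle=True).item() for n in("scene","side")}
C={n:cloud(D[n]) for n in D}
hsv={n:cv2.cvtColor(D[n]["img"],cv2.COLOR_RGB2HSV) for n in D}
W=np.concatenate([C[n].reshape(-1,3) for n in D]); H=np.concatenate([hsv[n].reshape(-1,3) for n in D]); src=np.repeat([0,1],420*560)
def rect(m,t):
    for k in(0,1):
        q=W[m&(src==k)]
        if len(q)<15: print(t,k,"few",len(q)); continue
        r=cv2.minAreaRect(q[:,:2].astype(np.float32)); print(t,k,len(q),"c",np.round(r[0],1),"size",np.round(r[1],1),"ang",round(r[2],1),"z",np.round(np.nanpercentile(q[:,2],[5,50,95]),1))
px=lambda n,x,y:C[n][int(y*420/588),int(x*560/784)]
for t,n,x,y in[("tape","scene",402,306),("stap","scene",205,228),("meter","scene",182,275),("empty","scene",165,340),("deck","scene",340,380),("tumb","scene",643,215),("mouse","scene",648,325),("scrtop","scene",537,178),("scrbot","scene",465,430),("scr mid","scene",500,320)]: print(t,np.round(px(n,x,y),1))
E
python3 - <<'E'
from m import *
tp=px("scene",402,306); near=lambda p,r:np.hypot(W[:,0]-p[0],W[:,1]-p[1])<r
rect(near(tp,60)&(W[:,2]>70)&(W[:,2]<84),"tapetop")
rect(near(tp,65)&(W[:,2]>25)&(W[:,2]<84),"tapeall")
e=px("scene",165,340)
wood=(H[:,0]>5)&(H[:,0]<20)&(H[:,1]>110)&(abs(W[:,0]-e[0]+92)<220)&(abs(W[:,1]-e[1])<160)&(W[:,2]<26)&(W[:,2]>8)
rect(wood,"tray"); 
for t,x,y,lo in[("stap",205,228,50),("meter",182,275,35)]:
    p=px("scene",x,y); rect(near(p,90)&(W[:,2]>lo)&(W[:,2]<66),t)
d=px("scene",340,380)
deck=(abs(W[:,2]-14)<5)&(abs(W[:,0]-tp[0])<220)&(W[:,1]>tp[1]-160)&(W[:,1]<tp[1]+130)&(H[:,2]<100)
rect(deck,"deck")
s=(W[:,2]>45)&(W[:,2]<235)&(abs(W[:,0]-tp[0])<200)&(W[:,1]>tp[1]+65)&(W[:,1]<tp[1]+230)
for k in(0,1):
    q=W[s&(src==k)]; q=q[~((q[:,0]<tp[0]-140)&(q[:,2]<80))]; c=np.median(q,0); 
    for _ in range(8):
        u,_,v=np.linalg.svd(q-c,full_matrices=False); n=v[2]; r=abs((q-c)@n); q=q[r<max(4,np.percentile(r,80))]; c=q.mean(0)
        if r.max()<4.1: break
    print("screen",k,len(q),"c",c.round(1),"n",n.round(3),"min",q.min(0).round(1),"max",q.max(0).round(1))
im=D["scene"]["img"][185:265,240:335,::-1]; cv2.imwrite("pics/crop.png",cv2.resize(im,None,fx=5,fy=5,interpolation=cv2.INTER_CUBIC))
E
```

```text
tape [554.2  54.   77.5]
stap [ 393.3 -260.1   59.1]
meter [ 474.4 -284.4   41. ]
empty [ 573.9 -298.5   15. ]
deck [638.6 -34.6  14.7]
tumb [442.4 391.6 141.3]
mouse [558.5 409.8  33.6]
scrtop [445.8 226.8 213.6]
scrbot [718.3 135.5  33. ]
scr mid [612.3 175.3 134.9]
tapetop 0 492 c [554.1  51.8] size [53.7 43. ] ang 80.2 z [71.8 76.1 78.1]
tapetop 1 281 c [551.6  52.3] size [52.6 41.1] ang 77.9 z [71.  75.3 77.6]
tapeall 0 1016 c [556.8  64.4] size [79.8 44.1] ang 81.3 z [30.5 68.3 77.7]
tapeall 1 475 c [551.6  56.6] size [61.3 43.5] ang 77.1 z [43.3 73.3 77.4]
tray 0 5860 c [ 477.7 -280.1] size [168.1 284.2] ang 83.5 z [12.4 15.2 21.5]
tray 1 2533 c [ 476.4 -279.2] size [171.7 282.8] ang 83.3 z [11.4 14.8 21.4]
stap 0 634 c [ 387.1 -269.3] size [120.1  33.3] ang 78.4 z [52.4 58.6 61. ]
stap 1 296 c [ 384.7 -268.4] size [124.5  32.3] ang 77.9 z [53.1 58.6 60.9]
meter 0 1369 c [ 443.2 -281.5] size [114.7 116.3] ang 80.5 z [37.3 41.9 59.4]
meter 1 438 c [ 441.4 -280.8] size [116.9 113.4] ang 80.2 z [37.3 41.4 59.5]
deck 0 10343 c [550.1  58.5] size [213.1 303. ] ang 78.6 z [12.6 14.8 16.8]
deck 1 2865 c [593.2  50.6] size [216.9 391.3] ang 78.4 z [11.5 13.9 16.5]
screen 0 4417 c [598.3 180.3 145.2] n [ 0.2    0.958 -0.205] min [428.3 135.7  45. ] max [727.  231.5 217.1]
screen 1 4312 c [568.2 191.5 142.2] n [ 0.201  0.96  -0.196] min [424.7 141.   45. ] max [725.3 234.9 217.1]
```

View pics/crop.png

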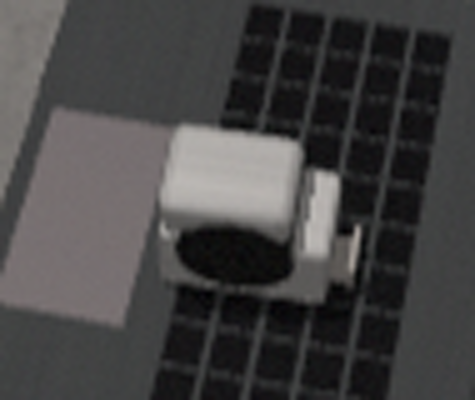

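The crop confirms the aluminium tape, standing upright. Its hook points toward +y (right) and its top is offset to the left (-y end). Next I work out the tool-frame moves.

```bash
cat > go.py <<'E'
import sys
from h import *
from scipy.spatial.transform import Rotation as Ro
def go(p,jaw):
    "tool-frame delta to world p (mm), tool down, jaw axis at angle jaw deg (mod 180)"
    s=read_state(); R=Ro.from_euler("xyz",s["tool_rot"]); y=R.apply([0,1,0]); a=np.degrees(np.arctan2(y[1],y[0]))
    j=a+((jaw-a+90)%180-90); c,sn=np.cos(np.radians(j)),np.sin(np.radians(j))
    T=Ro.from_matrix(np.array([[0,c,sn],[0,sn,-c],[-1,0,0]]))
    print("t",round(s["clock"],2),"pos",s["eef_pos"].round(1),"jaw",a.round(1),"xdir",R.apply([1,0,0]).round(3),"w",s["width"].round(1),"F",s["force"].round(1),"q",s["qpos"].round(2))
    d=np.array(p)-s["eef_pos"]
    print(" turn deg",np.degrees((R.inv()*T).as_rotvec()).round(1)," shift now-frame",R.inv().apply(d).round(1)," shift after-turn frame",T.inv().apply(d).round(1))
if __name__=="__main__": v=list(map(float,sys.argv[1:])); go(v[:3],v[3])
E
python3 go.py 554.4 59.9 300 -10.5
```

```text
Traceback (most recent call last):
  File "go.py", line 12, in <module>
    if __name__=="__main__": v=list(map(float,sys.argv[1:])); go(v[:3],v[3])
                                                              ~~^^^^^^^^^^^^
  File "go.py", line 9, in go
    print("t",round(s["clock"],2),"pos",s["eef_pos"].round(1),"jaw",a.round(1),"xdir",R.apply([1,0,0]).round(3),"w",s["width"].round(1),"F",s["force"].round(1),"q",s["qpos"].round(2))
                                                                                                                    ^^^^^^^^^^^^^^^^
AttributeError: 'float' object has no attribute 'round'
```

```bash
sed -i 's/s\["width"\].round(1)/round(s["width"],1)/' go.py; python3 go.py 554.4 59.9 300 -10.5
```

```text
t 0.1 pos [274.7 588.5 255.5] jaw 65.0 xdir [-0.001 -0.002 -1.   ] w 85.3 F [-1.  -1.   0.2] q [-1.2   0.63  0.04  1.52 -0.03  1.   -0.02]
 turn deg [75.5  0.1  0.1]  shift now-frame [ -43.9 -360.8  477. ]  shift after-turn frame [-44.5 371.3 468.8]
```

Call:
jog_arm --series '[[[9.5,0,0],[-11,0,0],-1],[[9.5,0,0],[-11,0,0],-1],[[9.5,0,0],[-11,0,0],-1],[[9.5,0,0],[-11.5,0,0],-1],[[9.5,0,0],[0,0,0],-1],[[9.5,0,0],[0,0,0],-1],[[9.5,0,0],[0,0,0],-1],[[9,0,0],[0,0,0],-1]]'

```text
clock: 1.1
eef_pos: [274.7, 588.7, 300.3]
tool_rot: [-0.299, 1.57, -2.058]
force: [0.4, 0.3, 0.0]
width: 85.5
```

```bash
python3 go.py 554.4 59.9 300 -10.5
```

```text
t 1.1 pos [274.7 588.7 300.3] jaw -10.8 xdir [-0.001 -0.001 -1.   ] w 85.5 F [0.4 0.3 0. ] q [-1.41  0.62  0.4   1.47 -0.26  1.11 -1.15]
 turn deg [-0.3  0.1  0. ]  shift now-frame [  0.6 374.  466.9]  shift after-turn frame [3.000e-01 3.714e+02 4.690e+02]
```

Call:
jog_arm --series '[[[0,0,0],[0,23,29],-1],[[0,0,0],[0,23,29],-1],[[0,0,0],[0,23,29],-1],[[0,0,0],[0,23,29],-1],[[0,0,0],[0,23,29],-1],[[0,0,0],[0,23,29],-1],[[0,0,0],[0,23,29],-1],[[0,0,0],[0,23,29],-1]]'

```text
clock: 2.1
eef_pos: [413.7, 326.1, 300.5]
tool_rot: [-0.719, 1.57, -2.474]
force: [-0.5, -0.4, 0.1]
width: 85.1
```

Call:
jog_arm --series '[[[0,0,0],[0,23,29],-1],[[0,0,0],[0,23,29],-1],[[0,0,0],[0,23,29],-1],[[0,0,0],[0,23,29],-1],[[0,0,0],[0,23,29],-1],[[0,0,0],[0,23,29],-1],[[0,0,0],[0,26,29],-1],[[0,0,0],[0,25,29],-1]]'

```text
clock: 3.1
eef_pos: [557.2, 63.7, 300.5]
tool_rot: [-1.523, 1.57, 3.006]
force: [0.6, -0.1, 0.1]
width: 85.3
```

```bash
python3 go.py 554.4 59.9 140 -10.5; python3 - <<'E'
from h import *
d=get_image("wrist"); cv2.imwrite("pics/w1.png",d["img"][...,::-1])
E
```

```text
t 3.1 pos [557.2  63.7 300.5] jaw -10.5 xdir [-0.001  0.    -1.   ] w 85.3 F [ 0.6 -0.1  0.1] q [-0.47  0.48  0.46  1.72 -0.25  0.99 -0.1 ]
 turn deg [-0.  0.  0.]  shift now-frame [160.5  -2.    4.2]  shift after-turn frame [160.5  -2.1   4.2]
```

View pics/w1.png

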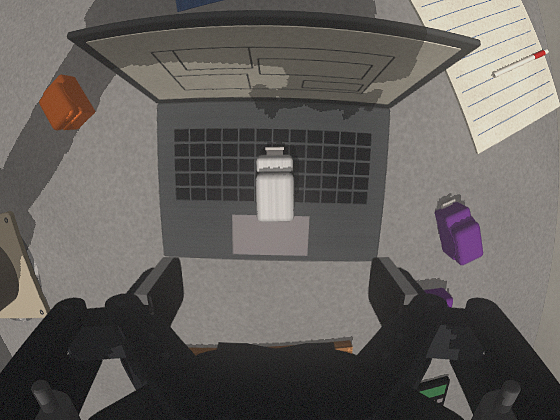

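The tape is centred between the fingers at column 275, lined up with the jaws. Going down.

Call:
jog_arm --series '[[[0,0,0],[32,-2,4],-1],[[0,0,0],[35,0,0],-1],[[0,0,0],[35,0,0],-1],[[0,0,0],[35,0,0],-1],[[0,0,0],[35,0,0],-1],[[0,0,0],[30,0,0],-1],[[0,0,0],[20,0,0],-1],[[0,0,0],[16,0,0],-1]]'

```text
clock: 4.15
eef_pos: [553.7, 61.2, 61.6]
tool_rot: [-1.33, 1.57, -3.084]
force: [-0.7, 0.6, 0.7]
width: 85.4
```

Call:
jog_arm --series '[[[0,0,0],[0,0,0],-1],[[0,0,0],[0,0,0],0],[[0,0,0],[0,0,0],1],[[0,0,0],[0,0,0],1],[[0,0,0],[0,0,0],1],[[0,0,0],[0,0,0],1],[[0,0,0],[0,0,0],1],[[0,0,0],[0,0,0],1]]'

```text
clock: 5.15
eef_pos: [554.9, 61.1, 63.8]
tool_rot: [1.97, 1.569, 0.215]
force: [-0.7, -0.6, 6.7]
width: 41.2
```

Call:
jog_arm --series '[[[0,0,0],[-5,0,0],1],[[0,0,0],[-10,0,0],1],[[0,0,0],[-20,0,0],1],[[0,0,0],[-20,0,0],1],[[0,0,0],[0,0,0],1]]'

```text
clock: 5.78
eef_pos: [555.2, 61.2, 119.3]
tool_rot: [1.859, 1.568, 0.104]
force: [-0.8, 0.3, -3.3]
width: 41.4
```

```bash
python3 go.py 568.4 -290.2 117 -6.6; python3 - <<'E'
from h import *
d=get_image("scene"); np.save("scene.npy",d,allow_pickle=True); cv2.imwrite("pics/s2.png",d["img"][100:320,50:430,::-1].repeat(2,0).repeat(2,1))
E
```

```text
t 5.78 pos [555.2  61.2 119.3] jaw -10.5 xdir [ 0.003  0.    -1.   ] w 41.4 F [-0.8  0.3 -3.3] q [-0.37  0.71  0.33  1.9  -0.39  0.58  0.03]
 turn deg [-3.9 -0.  -0.2]  shift now-frame [  2.2  77.1 343.1]  shift after-turn frame [  2.3  53.5 347.6]
```

View pics/s2.png

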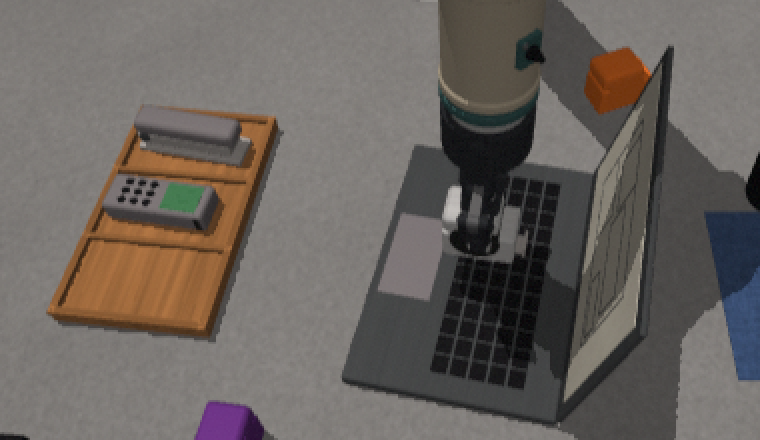

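The tape is held upright, about 55 mm above the deck in front of the open screen, and the bay at lower left (130,280) is empty. Carrying it to bay2.

Call:
jog_arm --series '[[[-4,0,0],[0,0,0],1],[[0,0,0],[0,3.5,20],1],[[0,0,0],[0,6,35],1],[[0,0,0],[0,6,40],1],[[0,0,0],[0,6,40],1],[[0,0,0],[0,6,40],1],[[0,0,0],[0,6,40],1],[[0,0,0],[0,6,40],1]]'

```text
clock: 6.82
eef_pos: [563.6, -197.7, 116.5]
tool_rot: [-1.885, 1.569, 2.714]
force: [1.0, -0.0, -3.9]
width: 41.3
```

Call:
jog_arm --series '[[[0,0,0],[0,6,40],1],[[0,0,0],[0,5,30],1],[[0,0,0],[0,3,22],1],[[0,0,0],[0,0,0],1],[[0,0,0],[0,0,0],1]]'

```text
clock: 7.45
eef_pos: [567.9, -287.6, 117.2]
tool_rot: [-2.628, 1.568, 1.972]
force: [0.7, -0.2, -3.4]
width: 41.3
```

```bash
python3 go.py 568.4 -290.2 64.5 -6.6; python3 - <<'E'
from h import *
d=get_image("scene"); cv2.imwrite("pics/s3.png",d["img"][130:300,50:250,::-1].repeat(3,0).repeat(3,1))
E
```

```text
t 7.45 pos [ 567.9 -287.6  117.2] jaw -6.4 xdir [-0.001  0.002 -1.   ] w 41.3 F [ 0.7 -0.2 -3.4] q [ 0.27  0.79  0.26  1.67 -0.28  0.71  0.56]
 turn deg [ 0.2 -0.1  0.1]  shift now-frame [52.7  0.8  2.7]  shift after-turn frame [52.7  0.8  2.5]
```

View pics/s3.png

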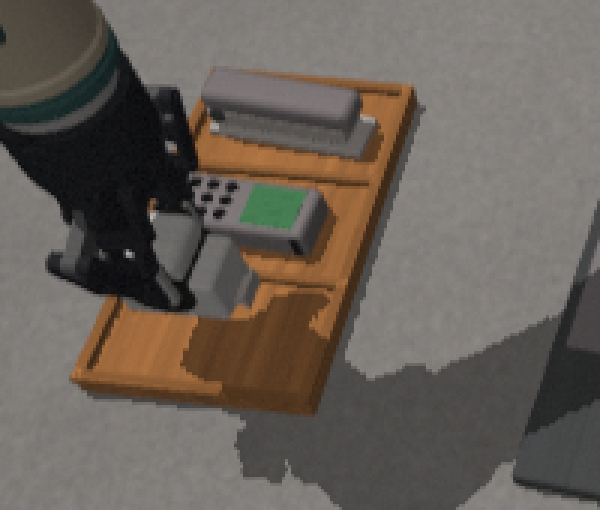

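The tape hangs above the empty bay at about (210,270), and the meter and stapler haven't moved. Lowering.

Call:
jog_arm --series '[[[0,0,0],[15,1,2.5],1],[[0,0,0],[15,0,0],1],[[0,0,0],[12,0,0],1],[[0,0,0],[5,0,0],1],[[0,0,0],[3,0,0],1],[[0,0,0],[2,0,0],1],[[0,0,0],[0,0,0],1]]'

```text
clock: 8.38
eef_pos: [568.7, -292.5, 66.0]
tool_rot: [1.254, 1.57, -0.431]
force: [-0.0, -0.2, -2.9]
width: 41.4
```

```bash
python3 go.py 568.4 -290.2 64.5 -6.6
```

```text
t 8.38 pos [ 568.7 -292.5   66. ] jaw -6.5 xdir [ 0. -0. -1.] w 41.4 F [-0.  -0.2 -2.9] q [ 0.29  0.87  0.23  1.69 -0.3   0.62  0.58]
 turn deg [ 0.1  0.  -0. ]  shift now-frame [ 1.5 -0.6 -2.2]  shift after-turn frame [ 1.5 -0.6 -2.2]
```

Call:
jog_arm --series '[[[0,0,0],[1,0,0],1],[[0,0,0],[0.5,0,0],1],[[0,0,0],[0.5,0,0],1],[[0,0,0],[0,0,0],1]]'

```text
clock: 8.88
eef_pos: [568.7, -292.4, 63.9]
tool_rot: [1.656, 1.571, -0.029]
force: [-0.8, -0.1, -2.7]
width: 41.6
```

Call:
jog_arm --series '[[[0,0,0],[0.5,0,0],1],[[0,0,0],[0.5,0,0],1],[[0,0,0],[0.5,0,0],1],[[0,0,0],[0,0,0],1]]'

```text
clock: 9.38
eef_pos: [568.7, -292.4, 63.8]
tool_rot: [2.177, 1.57, 0.492]
force: [-2.8, 2.9, 8.7]
width: 41.4
```

Call:
jog_arm --series '[[[0,0,0],[0,0,0],-0.2],[[0,0,0],[0,0,0],-0.5],[[0,0,0],[0,0,0],-0.5],[[0,0,0],[0,0,0],-0.5],[[0,0,0],[-15,0,0],-0.5],[[0,0,0],[-30,0,0],-0.5],[[0,0,0],[-40,0,0],-0.5],[[0,0,0],[-50,0,0],-0.5]]'

```text
clock: 10.38
eef_pos: [568.2, -292.1, 198.9]
tool_rot: [-1.858, 1.57, 2.741]
force: [0.7, -1.2, 0.7]
width: 63.9
```

Call:
jog_arm --series '[[[0,0,0],[-50,0,0],-0.5],[[0,0,0],[-40,0,0],0.5],[[0,0,0],[0,0,0],1]]'

```text
clock: 10.75
eef_pos: [570.2, -293.7, 292.4]
tool_rot: [1.223, 1.562, -0.461]
force: [0.5, -0.1, -0.2]
width: 28.3
```

```bash
python3 go.py 568.4 -290.2 64.5 -6.6; python3 - <<'E'
from h import *
for n in("scene","side"):
    d=get_image(n); np.save(n+".npy",d,allow_pickle=True)
d=np.load("side.npy",allow_pickle=True).item(); cv2.imwrite("pics/s4.png",d["img"][...,::-1][90:300,150:400].repeat(3,0).repeat(3,1))
from m import *
near=lambda p,r:np.hypot(W[:,0]-p[0],W[:,1]-p[1])<r
rect(near((568,-295),60)&(W[:,2]>70)&(W[:,2]<84),"tapetop")
rect(near((385,-269),75)&(W[:,2]>50)&(W[:,2]<66)&(W[:,0]<430),"stap")
rect(near((474,-282),75)&(W[:,2]>35)&(W[:,2]<46)&(abs(W[:,0]-474)<45),"meter")
# screen in laptop frame
n=np.array([.2,.98]);n/=np.hypot(*n);q=W[(W[:,2]>40)&(W[:,2]<230)&(abs(W[:,0]-575)<160)&(W[:,1]>125)&(W[:,1]<240)]
v=q[:,:2]@n
for a in range(40,220,20):
    m=(abs(q[:,2]-a)<5); print(a,np.round(np.percentile(v[m],[5,50,95]),1) if m.sum()>20 else m.sum())
E
```

```text
t 10.75 pos [ 570.2 -293.7  292.4] jaw -6.5 xdir [ 0.008 -0.004 -1.   ] w 28.3 F [ 0.5 -0.1 -0.2] q [ 0.24  0.6   0.33  1.51 -0.21  1.06  0.5 ]
 turn deg [ 0.1  0.2 -0.5]  shift now-frame [227.8  -4.1  -4. ]  shift after-turn frame [227.9  -2.2  -3.3]
tape [513.1  55.   14.7]
stap [ 393.5 -260.    59.3]
meter [ 475.2 -283.9   42. ]
empty [ 590.1 -284.6   43.5]
deck [638.9 -34.5  15.4]
tumb [442.2 391.8 141. ]
mouse [558.8 409.5  34.1]
scrtop [444.7 227.2 212.7]
scrbot [719.6 135.   36.6]
scr mid [614.  174.7 137.6]
tapetop 0 502 c [ 568.5 -300.3] size [53.5 41.8] ang 81.6 z [71.3 76.1 78.2]
tapetop 1 156 c [ 565.8 -300.3] size [57.8 42.1] ang 82.6 z [71.8 75.2 78.3]
stap 0 643 c [ 387.3 -269.2] size [120.   33.2] ang 78.8 z [52.2 58.6 61. ]
stap 1 296 c [ 384.7 -267.7] size [123.8  32.1] ang 78.3 z [52.9 58.5 60.9]
meter 0 943 c [ 476.7 -286.6] size [114.4  48.1] ang 80.0 z [37.6 41.4 43.7]
meter 1 368 c [ 474.  -287.1] size [115.9  45.4] ang 81.0 z [37.6 41.  43.8]
40 [274.4 279.8 282. ]
60 [277.7 282.4 285.7]
80 [281.6 286.6 289.8]
100 [285.8 290.8 294. ]
120 [289.9 295.1 298.2]
140 [294.  299.1 302.2]
160 [298.  303.1 306.3]
180 [302.1 306.5 310.4]
200 [306.1 309.1 314.4]
```

View pics/s4.png

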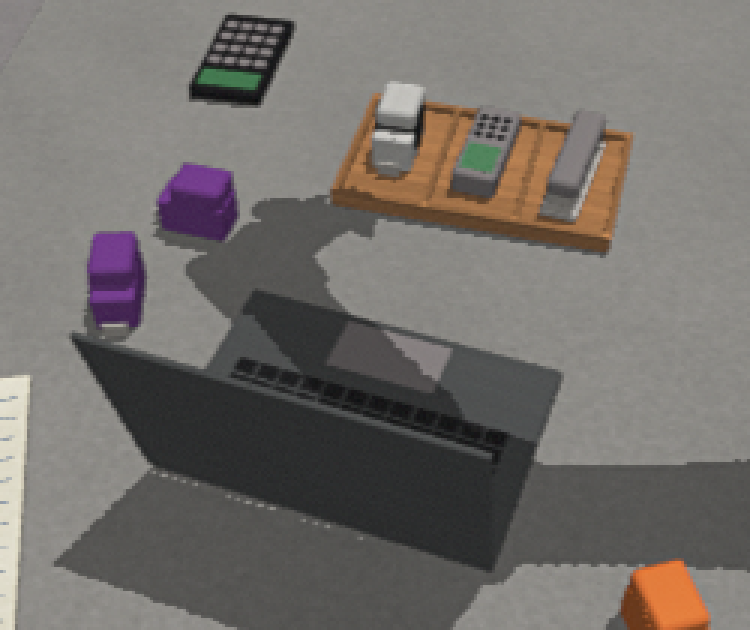

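The tape stands upright in the formerly empty bay, left in the crop at (400,130). The meter at (485,150) and stapler at (575,165) are where they started, to within 1 mm. The screen fit gives about 1.77 rad. Now I go over the screen to behind it with the fingers shut.

```bash
python3 go.py 585.6 232 295 -11.6
python3 - <<'E'
import numpy as np
# tip-corner path at r=185; print v,z for TCP
for th in np.arange(1.773,-.01,-.0591*3):
    r=185; print(round(th,3),"dv",round(-r*np.cos(th)+8*np.sin(th)+11,1),"z",round(14+r*np.sin(th)+8*np.cos(th)+25,1))
E
```

```text
t 10.85 pos [ 568.5 -292.2  288.1] jaw -6.5 xdir [ 0.001 -0.    -1.   ] w 13.1 F [-0.2  0.3 -0.8] q [ 0.24  0.6   0.33  1.52 -0.21  1.06  0.5 ]
 turn deg [ 5.1 -0.  -0.1]  shift now-frame [  -7.   -42.6 -522.7]  shift after-turn frame [  -6.9  -88.6 -516.9]
1.773 dv 56.0 z 218.6
1.596 dv 23.6 z 223.7
1.418 dv -9.2 z 223.1
1.241 dv -41.3 z 216.6
1.064 dv -71.8 z 204.6
0.886 dv -99.7 z 187.4
0.709 dv -124.2 z 165.5
0.532 dv -144.4 z 139.7
0.355 dv -159.7 z 110.7
0.177 dv -169.7 z 79.5
-0.0 dv -174.0 z 47.0
```

Call:
jog_arm --series '[[[5,0,0],[-7,0,0],1],[[0,0,0],[0,-6.3,-30],1],[[0,0,0],[0,-6.3,-37],1],[[0,0,0],[0,-6.3,-37],1],[[0,0,0],[0,-6.3,-37],1],[[0,0,0],[0,-6.3,-37],1],[[0,0,0],[0,-6.3,-37],1],[[0,0,0],[0,-6.3,-37],1]]'

```text
clock: 11.85
eef_pos: [574.7, -35.2, 292.9]
tool_rot: [-1.374, 1.568, 3.137]
force: [0.5, -0.2, -0.1]
width: 0.3
```

Call:
jog_arm --series '[[[0,0,0],[0,-6.3,-37],1],[[0,0,0],[0,-6.3,-37],1],[[0,0,0],[0,-6.3,-37],1],[[0,0,0],[0,-6.3,-37],1],[[0,0,0],[0,-6.3,-37],1],[[0,0,0],[0,-6.3,-45],1],[[0,0,0],[0,-6.3,-35],1],[[0,0,0],[0,-6,0],1]]'

```text
clock: 12.85
eef_pos: [578.1, 237.0, 292.2]
tool_rot: [-1.536, 1.567, 2.981]
force: [-0.5, -0.2, -1.6]
width: -0.0
```

```bash
python3 go.py 585.6 232 219 -11.6
```

```text
t 12.85 pos [578.1 237.  292.2] jaw -11.2 xdir [-0.003  0.001 -1.   ] w -0.0 F [-0.5 -0.2 -1.6] q [-0.64  0.58  0.34  1.55 -0.21  1.05 -0.44]
 turn deg [0.4 0.  0.2]  shift now-frame [73.2  8.6  3.5]  shift after-turn frame [73.2  8.4  3.4]
```

Call:
jog_arm --series '[[[0,0,0],[20,3,0],1],[[0,0,0],[25,3,0],1],[[0,0,0],[20,2,0],1],[[0,0,0],[8,0,0],1],[[0,0,0],[0,0,8],1],[[0,0,0],[0,0,8],1],[[0,0,0],[-1,0,8],1],[[0,0,0],[-1,0,8],1]]'

```text
clock: 13.85
eef_pos: [581.6, 200.8, 224.5]
tool_rot: [2.568, 1.568, 0.796]
force: [0.2, 3.7, 2.9]
width: 0.1
```

```bash
cat > sc.py <<'E'
from h import *
s=read_state(); p=s["eef_pos"]; n=np.array([.201,.9796])
print("TCP dv",round(p[:2]@n-269,1),"z",p[2].round(1),"F.v",round(s["force"][:2]@n,1),"Fz",s["force"][2].round(1),"t",s["clock"],"q",s["qpos"].round(2))
W=np.concatenate([cloud(get_image(k)).reshape(-1,3) for k in("scene","side")])
u=W[:,:2]@[.9796,-.201]-527; v=W[:,:2]@n-269
for side in(-1,1):
    m=(u*side>90)&(u*side<140)&(v>-230)&(v<90)&(W[:,2]>26)&(W[:,2]<235); V,Z=v[m],W[m,2]-14
    if m.sum()>30: th=np.arctan2(Z,-V); f=np.hypot(V,Z)>60; print(side,m.sum(),"theta",np.percentile(th[f],[10,50,90]).round(3))
E
python3 sc.py
```

```text
TCP dv 44.6 z 224.5 F.v 3.6 Fz 2.9 t 13.85 q [-0.57  0.63  0.32  1.66 -0.24  0.88 -0.36]
-1 1359 theta [1.712 1.737 1.781]
1 1629 theta [1.705 1.722 1.756]
```

Call:
jog_arm --series '[[[0,0,0],[0,0,10.5],1],[[0,0,0],[0,0,10.5],1],[[0,0,0],[0,0,10.5],1],[[0,0,0],[0,0,10.5],1],[[0,0,0],[0.5,0,11],1],[[0,0,0],[1.5,0,11],1],[[0,0,0],[2,0,11],1],[[0,0,0],[3,0,11],1]]'

```text
clock: 14.95
eef_pos: [563.4, 115.1, 216.0]
tool_rot: [-1.252, 1.57, -3.024]
force: [0.1, 2.2, -0.6]
width: -0.1
```

```bash
python3 sc.py; python3 go.py 585 200 219 -11.6
```

```text
TCP dv -43.0 z 216.0 F.v 2.2 Fz -0.6 t 14.95 q [-0.45  0.59  0.31  1.78 -0.24  0.81 -0.23]
-1 1942 theta [1.265 1.285 1.339]
1 2505 theta [1.262 1.284 1.324]
t 15.05 pos [563.2 113.4 215.9] jaw -11.7 xdir [-0.001 -0.002 -1.   ] w -0.1 F [ 0.2 -0.2 -0.4] q [-0.45  0.59  0.31  1.78 -0.23  0.81 -0.23]
 turn deg [-0.1  0.1  0.1]  shift now-frame [ -3.3   3.8 -89.2]  shift after-turn frame [ -3.1   3.9 -89.2]
```

Call:
jog_arm --series '[[[0,0,0],[3.6,0,10.5],1],[[0,0,0],[4.2,0,10.2],1],[[0,0,0],[4.8,0,9.9],1],[[0,0,0],[5.4,0,9.6],1],[[0,0,0],[6,0,9.2],1],[[0,0,0],[6.5,0,8.8],1],[[0,0,0],[7,0,8.4],1],[[0,0,0],[7.5,0,7.9],1]]'

```text
clock: 16.05
eef_pos: [548.9, 42.2, 170.7]
tool_rot: [0.051, 1.571, -1.721]
force: [0.2, -1.4, 2.3]
width: 0.3
```

```bash
python3 sc.py
```

```text
TCP dv -117.4 z 170.7 F.v -1.3 Fz 2.3 t 16.05 q [-0.31  0.62  0.28  1.89 -0.26  0.67 -0.08]
-1 2787 theta [0.798 0.829 0.875]
1 3785 theta [0.797 0.821 0.866]
```

Call:
jog_arm --series '[[[0,0,0],[8.1,0,7.4],1],[[0,0,0],[8.5,0,6.9],1],[[0,0,0],[8.9,0,6.3],1],[[0,0,0],[9.3,0,5.8],1],[[0,0,0],[9.6,0,5.2],1],[[0,0,0],[10,0,4.6],1],[[0,0,0],[10.3,0,4],1],[[0,0,0],[10.5,0,3.3],1]]'

```text
clock: 17.15
eef_pos: [540.2, -0.1, 95.3]
tool_rot: [-1.288, 1.571, -3.06]
force: [0.2, -0.2, 1.4]
width: -0.3
```

```bash
python3 sc.py
```

```text
TCP dv -160.5 z 95.3 F.v -0.1 Fz 1.4 t 17.15 q [-0.19  0.72  0.21  1.96 -0.29  0.49  0.03]
-1 2621 theta [0.313 0.345 0.391]
1 3757 theta [0.315 0.338 0.388]
```

Call:
jog_arm --series '[[[0,0,0],[10,0,2.5],1],[[0,0,0],[10,0,2],1],[[0,0,0],[9,0,1],1],[[0,0,0],[7,0,0.5],1],[[0,0,0],[4,0,0],1],[[0,0,0],[3,0,0],1],[[0,0,0],[2,0,0],1],[[0,0,0],[1,0,0],1]]'

```text
clock: 18.25
eef_pos: [539.0, -5.6, 50.0]
tool_rot: [-1.674, 1.571, 2.837]
force: [-0.2, -0.9, 1.2]
width: -0.3
```

```bash
python3 sc.py
```

```text
TCP dv -166.1 z 50.0 F.v -1.0 Fz 1.2 t 18.25 q [-0.15  0.8   0.17  1.98 -0.32  0.39  0.06]
-1 184 theta [0.065 0.086 0.124]
1 523 theta [0.065 0.078 0.125]
```

Call:
jog_arm --series '[[[0,0,0],[1,0,0],1],[[0,0,0],[1,0,0],1],[[0,0,0],[1,0,0],1],[[0,0,0],[0.5,0,0],1],[[0,0,0],[0,0,0],1]]'

```text
clock: 18.98
eef_pos: [539.2, -5.6, 47.1]
tool_rot: [2.492, 1.57, 0.72]
force: [-1.3, 0.0, 5.9]
width: 0.3
```

Call:
jog_arm --series '[[[0,0,0],[0.8,0,0],1],[[0,0,0],[0.8,0,0],1],[[0,0,0],[0,0,0],1]]'

```text
clock: 19.35
eef_pos: [539.3, -5.6, 46.9]
tool_rot: [2.527, 1.57, 0.755]
force: [-4.3, -0.4, 21.0]
width: -0.1
```

Call:
jog_arm --series '[[[0,0,0],[0.8,0,0],1],[[0,0,0],[0.5,0,0],1],[[0,0,0],[0,0,0],1]]'

```text
clock: 19.73
eef_pos: [539.2, -5.6, 46.8]
tool_rot: [2.553, 1.569, 0.78]
force: [-6.6, -0.0, 31.2]
width: 0.4
```

The force climbs to 31 N with no further travel, so the screen is on its stop. Retreating to check.

Call:
jog_arm --series '[[[0,0,0],[-5,0,0],1],[[0,0,0],[-15,0,0],1],[[0,0,0],[-40,0,0],1],[[0,0,0],[-50,0,0],1],[[0,0,0],[-50,0,0],1],[[0,0,0],[-50,0,0],1],[[0,0,0],[-20,0,0],1],[[0,0,0],[0,0,0],1]]'

```text
clock: 20.72
eef_pos: [540.0, -5.6, 275.5]
tool_rot: [1.853, 1.567, 0.082]
force: [-1.0, 0.7, -0.4]
width: 0.1
```

```bash
python3 - <<'E'
from h import *
for n in("scene","side"):
    d=get_image(n); np.save(n+".npy",d,allow_pickle=True)
    cv2.imwrite(f"pics/{n}9.png",cv2.resize(d["img"][...,::-1],(784,588)))
from m import *
s=read_state(); print(s["eef_pos"].round(1),s["force"].round(1))
near=lambda p,r:np.hypot(W[:,0]-p[0],W[:,1]-p[1])<r
rect(near((568,-295),60)&(W[:,2]>70)&(W[:,2]<84),"tapetop")
rect(near((385,-269),75)&(W[:,2]>50)&(W[:,2]<66)&(W[:,0]<430),"stap")
rect(near((474,-282),75)&(W[:,2]>35)&(W[:,2]<46)&(abs(W[:,0]-474)<45),"meter")
n=np.array([.201,.9796]);u=W[:,:2]@[.9796,-.201]-527; v=W[:,:2]@n-269
for k in(0,1):
    m=(abs(u)<135)&(v>-190)&(v<-10)&(W[:,2]>10)&(W[:,2]<45)&(src==k); p=np.polyfit(v[m],W[m,2],1); print("screen tilt",-p[0].round(4),"z at edge",np.polyval(p,-200).round(1),"at hinge",p[1].round(1),m.sum())
E
```

```text
tape [517.3  54.9  21.1]
stap [ 393.2 -260.2   58.9]
meter [ 474.2 -284.6   40.7]
empty [ 592.2 -282.8   47.3]
deck [642.1 -33.8  22.1]
tumb [nan nan nan]
mouse [556.  412.   29.5]
scrtop [222.3 304.3   0. ]
scrbot [7.061e+02 1.399e+02 2.000e-01]
scr mid [530.  205.3   1.9]
[538.5  -5.5 273. ] [-0.6 -0.8 -0.9]
tapetop 0 504 c [ 568.9 -300.3] size [52.9 41.4] ang 83.6 z [71.6 76.1 78. ]
tapetop 1 few 6
stap 0 640 c [ 387.6 -268.9] size [117.8  33.7] ang 77.5 z [52.2 58.6 61.2]
stap 1 298 c [ 384.5 -268.9] size [123.   32.1] ang 78.5 z [52.7 58.4 61.2]
meter 0 940 c [ 477.2 -287.4] size [115.5  46.5] ang 81.6 z [37.2 41.4 43.7]
meter 1 368 c [ 474.4 -285.1] size [115.9  46.1] ang 81.4 z [36.9 41.2 44. ]
screen tilt -0.0007 z at edge 22.6 at hinge 22.8 9732
screen tilt 0.0011 z at edge 22.0 at hinge 21.8 5868
```

View pics/scene9.png

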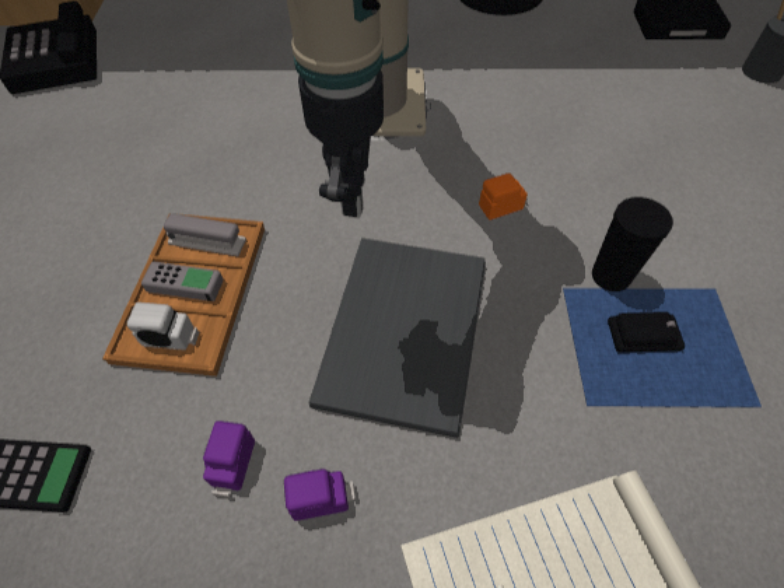

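The laptop is shut flat at (400,335), and the tape is in its bay at (160,328). The stapler (205,235), meter (182,282), tumbler (630,245) and mouse (648,332) haven't moved, and the gripper is clear of everything. Handing in.

```bash
python3 -c "from cell import *; print(finish_job())"
```

```text
the job is handed in; nothing more can be done
None
```

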